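Put the large parts pail on the counting scale

TASK

Two empty steel pails hang by their bails from the hooks under the bench's hanging rail. Take the larger pail off its hook and set it down gently, upright, in the middle of the counting scale's pan so that it can be tared. Let go of it and leave everything else as it is.

Things in the scene. Friction and masses are not known exactly. Their poses are not given: they have to be found in the camera images.
- rack: Hanging rail standing on the bench, fixed. Origin on the table midway below its two hooks; +x to its back (away from the robot), +y along the beam, z up. Cream box beam 45 x 45 mm, 520 mm along y, right above the hooks: x from -20 to +25 mm, underside at 390 mm, top at 435 mm. Two dark uprights 36 mm wide at y = +-230 mm, each on a flat foot 200 mm long along x, 12 mm high.
- hook_left (a point): Where a bail bar's centre hangs on the hook at y = +100 mm of the rack, 235 mm up; axes as the rack. J hook of 10 mm rod: the stem comes down from the beam 20 mm behind (+x) this point, a flat seat 18 mm long lies under it, the tip rises in front to 14 mm above it at x = -25 mm. A bail is free once its bar's centre is raised 22 mm or more, then drawn 40 mm forward (-x).
- hook_right (a point): The same on the other hook, at y = -100 mm of the rack.
- pail_center (a point): Centre of the larger pail (on its axis, 60 mm above its underside). Round steel pail, open at the top, empty, 120 mm high, 130 mm wide at the rim, 104 mm at the base, wall 3.5 mm, 0.25 to 0.5 kg. z is its axis, upward; y is the line through the bail's pivots, which lie 105 mm above the underside. Hangs on either hook at the start.
- pail_grip (a point): Centre of the straight top bar of the larger pail's bail, over the hook at the start. Round 10 mm steel bar, straight for 56 mm to either side along this point's y (the hook takes the middle 10 mm), then sloping to the pivots at y = +-74 mm, 92 mm below (-z). x is across the bail. The bail turns freely on its pivots to 1.8 rad either way: the pail hangs level; let go, it drops aside.
- pan (a point): Centre of the top face of the counting scale's weighing pan, 95 mm above the table. The pan is a flat plain metal plate, 190 mm along this point's x and 230 mm along y, z up; the scale is fixed for the run. In front of the pan, from 100 to 180 mm towards -x of this point, is the lower keypad and display.
- small_center (a point): Centre of the smaller pail, 85 mm high, 96 mm wide at the rim, hanging on the other hook in the same way: a bystander.
- tape_roll: Roll of amber tape lying on the table, 110 mm across, 48 mm high; origin at the centre of its underside. Bystander.
- pulley: Dark V-belt pulley lying flat, 100 mm across, 50 mm high; origin at the centre of its underside. Bystander.
- flange: Round steel flange with a hub, lying on the table under the rail, between and behind the hooks, 90 mm across, 34 mm high; origin at the centre of its underside. Bystander.

How it is judged:
On the way:
1. the larger pail is off its hook, clear of the table and not tipped over (distance between pail_grip and hook_left above 0.06 m and distance between pail_grip and hook_right above 0.06 m and height (world z) of pail_center above 0.075 m and angle between pail_center's own z axis and vertical below 0.6 rad), for 0.2 s.
At the end, for the whole second after the job is handed in: The larger pail stands released, upright (within 0.08 rad) and at rest on the pan, its axis within 42 mm of the pan's centre (whole base on the pan); the smaller pail hangs within 50 mm of where it was; tape roll, pulley and flange are within 40 mm of theirs (horizontal distance between pail_center and pan below 0.042 m and z of pail_center in the frame of pan between 0.055 and 0.066 m and angle between pail_center's own z axis and vertical below 0.08 rad and linear speed of pail below 0.02 m/s and distance of small_center from where it was at the start of the episode below 0.05 m and distance of each of tape_roll, pulley, flange from where it was at the start of the episode below 0.04 m); the robot touches nothing.
It fails at once if the pail is banged or pressed hard on the scale (over 60 N) (contact force between pail and scale above 60 N).
It fails at once if the pail comes down on the scale fast, as when dropped (over 0.3 m/s within 20 mm above the pan) (linear speed of pail above 0.3 m/s and z of pail_center in the frame of pan between 0.05 and 0.08 m and horizontal distance between pail_center and pan below 0.06 m).
It fails at once if the smaller pail is taken off or knocked away (over 80 mm) (distance of small_center from where it was at the start of the episode above 0.08 m).
It fails at once if the tape roll, pulley or flange is shifted by more than 40 mm (distance of any of tape_roll, pulley, flange from where it was at the start of the episode above 0.04 m).
It also fails if it takes over 48 s, if anything falls off the work surface, if the arm or the gripper's body presses on something with over 40 N, if the wrist force passes 120 N, or if a joint passes its speed limit or range.

ROBOT

A 6-joint arm with a two-finger parallel gripper is mounted at the origin on the work surface. World frame = base frame: x ahead of the robot, y to its left, z up, the work surface at z = 0. Lengths are in m, angles in rad, forces in N, time in s.
With the tool pointing down it reaches from about 0.325 to 0.775 m from the base axis. Payload 9.3 kg.
Tool frame: the origin (TCP) lies at the very end of the fingers, on their centre line; the grasp point (between the pads) lies behind it (env.hold_point_z is the z of the grasp point in the tool frame, in m); z points along the fingers, y is the line along which they close (so a half turn about z gives the same grasp; the last joint's range is limited). The gripper opens to 85 mm and grips with 20 to 120 N. Pads are 22 mm wide; open, the fingers measure 114 mm over their backs; the gripper's body (76 mm by 85 mm) begins 54 mm behind the grasp point. The pads swing forward as they close: fully open they stand 13 mm farther back than shut.
Start: joints at [1.042, 0.259, 0.021, 1.334, 0, 1.418], TCP at [0.202, 0.512, 0.198] pointing down, gripper open.
Joint ranges: [-3.04, 3.04], [-0.91, 1.82], [-1.04, 1.36], [-1.92, 1.95], [-1.52, 1.45], [-3.14, 3.14]. Speed limits (rad/s): [2.22, 2.22, 2.79, 3.14, 3.14, 3.14].

INTERFACE

Orientations are given as a 3x3 rotation matrix whose columns are the frame's x, y, z axes.
In Python, from cell import env gives the robot as it stands.
- The arm moves only by the tool jog_arm, never from a script. Its argument "targets" is a list that holds one entry, the list of rows, each a list of 7 numbers: the shift along the tool's x, y, z in mm, then the turn, a rotation vector about the tool's x, y, z in degrees, then the finger opening in mm, from 0 to 85.4. In form: [[[dx, dy, dz, ax, ay, az, jaw], ...]]. A call has 1 to 10 rows; each row shifts and turns the commanded pose from where the row before left it, along the tool's axes as they then stand; what a row does not reach is not made up. A row lasts 1/8 s, in which the tool goes at most 62.5 mm and 10.7 degrees, less where a joint would pass 70% of its speed; a pose out of reach is approached as far as the arm can. A call is refused whole if a number of a shift passes 62.5 or a number of a turn 10.7, either way. A call with a gripper value outside its range is refused whole. The fingers move at their own pace and stop on an object; the grip force is fixed at half the most. Time passes only in rows, so rows that do not move let the fingers close. It gives the time, the measured TCP pose, the force and the opening at its end, in the units of the state.
- env.sense(): the state, without advancing time (a new reading comes with each control period).
- env.snapshot(name): name is "scene" or "side" or "wrist"; returns a dict with "img" (384x512x3 uint8, red, green, blue), "fx", "fy", "cx", "cy" (pixels), "pose" (4x4, takes a point from camera to world coordinates). Camera axes: x right, y up, looking along -z (the intrinsics and any distortion apply to the point x, -y, -z); pixel columns grow to the right and rows downward; lengths in m; the calibration is good to about 2 mm. The wrist camera is an equidistant fisheye: a pixel r from the principal point sees the ray r / f radians off the axis. A picture is of the moment at which its call begins. There is no depth.
- env.close_job(): hands the job in, once; it reports no verdict.
The state is a dict: "time_s": time; "q": joint angles; "qd": joint speeds; "joint_efforts": joint torques, N m; "tcp_pos": TCP position; "ee_rot": TCP orientation; "contact_force": force on the tool from outside, world axes, zero at the start; "ft_torque": the same for the moment, N m; "width": finger opening in m.
Only numpy, scipy, OpenCV 4.12 (cv2) and the standard library are available. Lean on these libraries where they do the work, as an engineer would, in place of code of your own. Each camera call takes 0.05 s, during which the arm holds its last target. There are 200 camera calls.

## Working session

There is one attempt and no reset: what is moved stays moved. The work goes in short steps, Python scripts to look and compute and a tool call to move; the robot and the scene stay as the last step left them, time stands still between calls to the robot, and variables do not carry over. Pictures are saved under pics/ and viewed, on a budget of 10 in all, crops included, one or two more only if the job needs it, and the job is handed in when it is done.

Besides the shell and the picture viewer there is one more tool, called after "Request:" by a JSON object that holds its "api" and its "payload". jog_arm: Moves the arm, as the interface text tells. Its arguments: {"type":"object","properties":{"targets":{"type":"array","items":{"type":"array","items":{"type":"array","items":{"type":"number"}}}}},"required":["targets"]}

```bash
mkdir -p pics; ls
python3 - <<'E'
from cell import env
import cv2,numpy as np
np.set_printoptions(precision=4,suppress=True)
for n in("scene","side"):
    s=env.snapshot(n);cv2.imwrite(f"pics/{n}0.png",s["img"][:,:,::-1]);print(n,s["fx"],s["fy"],s["cx"],s["cy"]);print(s["pose"],[k for k in s])
print(env.sense(),env.hold_point_z)
E
```

```text
pics
scene 484.8359452881428 484.8359452881428 254.63017156889939 188.3614890304189
[[-0.0804 -0.7768  0.6247  1.4175]
 [ 0.9968 -0.0593  0.0545  0.0795]
 [-0.0053  0.627   0.779   1.1476]
 [ 0.      0.      0.      1.    ]] ['img', 'fx', 'fy', 'cx', 'cy', 'pose']
side 483.97880114912857 483.97880114912857 251.35884664147335 188.72818308931022
[[ 0.9993  0.0276 -0.0263  0.5628]
 [-0.038   0.6628 -0.7478 -0.947 ]
 [-0.0032  0.7483  0.6634  1.0227]
 [ 0.      0.      0.      1.    ]] ['img', 'fx', 'fy', 'cx', 'cy', 'pose']
{'time_s': 0.1, 'q': array([ 1.0424,  0.2591,  0.0208,  1.3337, -0.    ,  1.4182]), 'qd': array([ 0.0003, -0.0003,  0.0026,  0.0001,  0.0003, -0.0015]), 'joint_efforts': array([  0.0051, -55.6694,  34.507 ,   0.0117,  -0.0002,  -0.    ]), 'tcp_pos': array([0.2017, 0.5114, 0.1974]), 'ee_rot': array([[-0.9302,  0.367 , -0.0006],
       [ 0.367 ,  0.9302, -0.001 ],
       [ 0.0001, -0.0012, -1.    ]]), 'contact_force': array([0.012 , 0.2765, 0.1976]), 'ft_torque': array([-0.0127,  0.038 , -0.0475]), 'width': 0.08553739805784108} -0.0187
```

View pics/scene0.png

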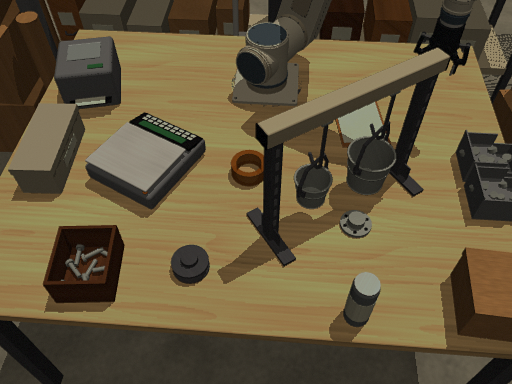

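View pics/side0.png

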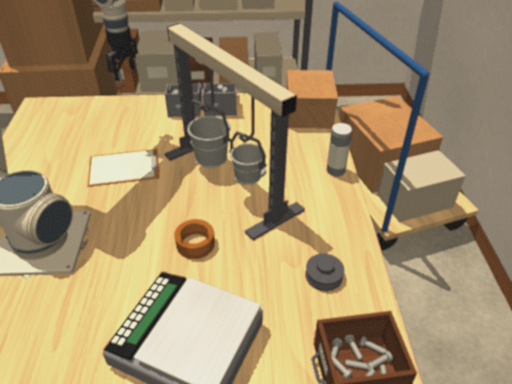

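The larger pail hangs on the left hook: scene (370,165), side (209,140). The smaller pail is at scene (313,185). The pan is at scene (140,160) and side (200,330). The rack is turned relative to the world axes. I'll zoom in on both views with gridlines.

Run:
```python
import cv2
for n,(c,r,w,h,k) in {"scene":(245,40,220,170,3.6),"side":(155,20,150,150,4)}.items():
    im=cv2.imread(f"pics/{n}0.png")[r:r+h,c:c+w]
    im=cv2.resize(im,None,fx=k,fy=k,interpolation=cv2.INTER_CUBIC)
    im=cv2.convertScaleAbs(im,alpha=1.3,beta=15)
    for x in range(-(-c//20)*20,c+w,20):
        X=int((x-c+.5)*k);cv2.line(im,(X,0),(X,6),(0,0,255),1);cv2.putText(im,str(x),(X,16),0,.35,(0,0,255))
    for y in range(-(-r//20)*20,r+h,20):
        Y=int((y-r+.5)*k);cv2.line(im,(0,Y),(6,Y),(0,0,255),1);cv2.putText(im,str(y),(8,Y),0,.35,(0,0,255))
    cv2.imwrite(f"pics/{n}1.png",im)
```

```text
(no output)
```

View pics/scene1.png

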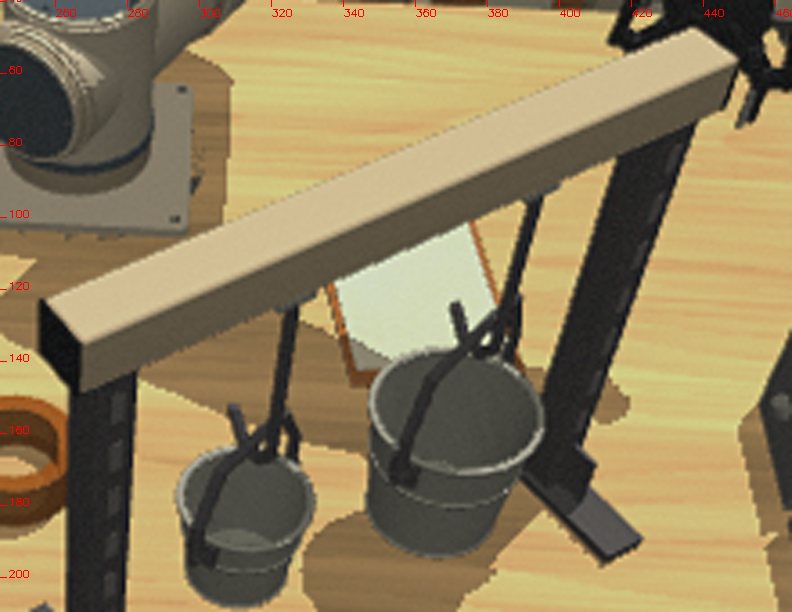

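View pics/side1.png

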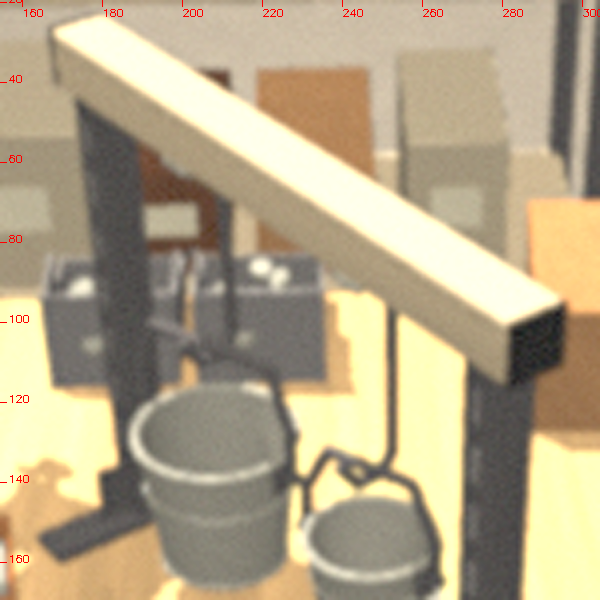

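```bash
cat > h.py <<'E'
import numpy as np,cv2
np.set_printoptions(precision=4,suppress=True)
CAM={"scene":(484.836,254.63,188.36,np.array([[-0.0804,-0.7768,0.6247,1.4175],[0.9968,-0.0593,0.0545,0.0795],[-0.0053,0.627,0.779,1.1476]])),
"side":(483.979,251.36,188.73,np.array([[0.9993,0.0276,-0.0263,0.5628],[-0.038,0.6628,-0.7478,-0.947],[-0.0032,0.7483,0.6634,1.0227]]))}
def cast(n,u,v,z):
    f,cx,cy,P=CAM[n]; d=P[:,:3]@np.array([(u-cx)/f,-(v-cy)/f,-1]); o=P[:,3]
    return o+d*(z-o[2])/d[2]
E
python3 - <<'E'
from h import *
A=[cast("scene",*p,.435)[:2] for p in[(255.6,122.3),(267.3,135.3),(437.5,47),(449.5,56.7)]]
B=[cast("side",*p,.435)[:2] for p in[(282,100),(295.7,96),(167.7,27.5),(181.5,23)]]
for Q in(A,B):
    Q=np.array(Q);print("beam",Q.tolist())
    y=(Q[2]+Q[3]-Q[0]-Q[1])/2;L=np.linalg.norm(y);y/=L;x=np.array([y[1],-y[0]])
    c=Q.mean(0);o=c-.0025*x;print("len",L,"w",np.linalg.norm(Q[1]-Q[0]),"yaw",np.degrees(np.arctan2(x[1],x[0])),"o",o,"hookL",o+.1*y,"hookR",o-.1*y)
print("rim",cast("scene",371.6,153.5,.158),cast("side",208,127.3,.158))
for n,roi in(("scene",(80,100,135,115)),("side",(100,265,170,119))):
    im=cv2.imread(f"pics/{n}0.png");x,y,w,h=roi
    hsv=cv2.cvtColor(im,cv2.COLOR_BGR2HSV);m=np.zeros(im.shape[:2],np.uint8)
    s=hsv[y:y+h,x:x+w];m[y:y+h,x:x+w]=((s[...,1]<50)&(s[...,2]>(100 if n=="scene" else 150)))*255
    m=cv2.morphologyEx(m,cv2.MORPH_OPEN,np.ones((5,5)))
    c=max(cv2.findContours(m,0,2)[0],key=cv2.contourArea);r=cv2.approxPolyDP(cv2.convexHull(c),6,True)[:,0]
    P=np.array([cast(n,*p,.095) for p in r]);print(n,cv2.contourArea(c),r.tolist(),P[:,:2].tolist(),P.mean(0),np.linalg.norm(P-np.roll(P,1,0),axis=1))
E
```

```text
beam [[0.6667608812684548, 0.01725312281861424], [0.7036030967751282, 0.044456910321188196], [0.36738986494667425, 0.44186087586279793], [0.40498778713116534, 0.4645061787869357]]
len 0.517453652520696 w 0.045797324134990325 yaw 35.29710002611801 o [0.5336 0.2406] hookL [0.4759 0.3222] hookR [0.5914 0.159 ]
beam [[0.6684406680393429, 0.02083623737276996], [0.7018859254871411, 0.03714388095117849], [0.3677681615734042, 0.438782033310677], [0.4060212587504464, 0.4695183472432275]]
len 0.5193508321384038 w 0.037209198927548995 yaw 35.05135370958852 o [0.534  0.2401] hookL [0.4766 0.322 ] hookR [0.5914 0.1583]
rim [0.4753 0.3241 0.158 ] [0.4719 0.3244 0.158 ]
scene 3482.0 [[125, 124], [182, 148], [147, 189], [88, 161]] [[0.3467551308310257, -0.4190723895628971], [0.4354946788474664, -0.22316877840419957], [0.5985287546422575, -0.2932034661250732], [0.508064790212223, -0.4887053507874065]] [ 0.4722 -0.356   0.095 ] [0.1757 0.2151 0.1774 0.2154]
side 7890.0 [[188, 279], [258, 304], [219, 383], [189, 383], [135, 361]] [[0.436027076052392, -0.21973922857489414], [0.5996542273009031, -0.29733306773319224], [0.5131255916174002, -0.48072931358849214], [0.4534652727528685, -0.4783650169103086], [0.3393299568206156, -0.4267047447447474]] [ 0.4683 -0.3806  0.095 ] [0.2284 0.1811 0.2028 0.0597 0.1253]
```

Request:
{"api": "jog_arm", "payload": {"targets": [[[0,-45,-50,0,0,0,85],[0,-45,-50,0,0,0,85],[-54,-3,0,0,0,6.7,85],[-54,-3,0,0,0,6.7,85],[-54,-3,0,0,0,6.7,85],[-54,-3,0,0,0,6.7,85],[-54,-3,0,0,0,6.6,85],[0,0,0,0,0,0,85],[0,0,0,0,0,0,85]]]}}

```text
time_s: 1.23
tcp_pos: [0.3809, 0.2691, 0.2907]
ee_rot: [[-0.574, 0.819, -0.001], [0.819, 0.574, 0.0], [0.0, -0.001, -1.0]]
contact_force: [0.3, 1.0, 0.3]
width: 0.0851
```

Request:
{"api": "jog_arm", "payload": {"targets": [[[0,0,0,-10,0,0,85],[0,0,0,-10,0,0,85],[0,0,0,-10,0,0,85],[0,0,0,-10,0,0,85],[0,0,0,-10,0,0,85],[0,0,0,-10,0,0,85],[0,0,0,0,0,0,85],[0,0,0,0,0,0,85]]]}}

```text
time_s: 2.22
tcp_pos: [0.3822, 0.2698, 0.2941]
ee_rot: [[-0.575, 0.408, 0.709], [0.818, 0.289, 0.498], [-0.002, 0.866, -0.5]]
contact_force: [-0.1, -0.0, 1.3]
width: 0.0852
```

```bash
cat >> h.py <<'E'
O=np.array([.534,.240]);a=np.radians(35.2)
RX=np.array([np.cos(a),np.sin(a)]);RY=np.array([-RX[1],RX[0]])
def rk(p): d=np.array(p[:2])-O; return np.array([d@RX,d@RY,p[2]])*1000
def st():
    from cell import env
    s=env.sense();R=s["ee_rot"];p=s["tcp_pos"]
    print("t",s["time_s"],"q",s["q"],"w",s["width"],"F",s["contact_force"],"M",s["ft_torque"])
    print("tcp",p,"rack",rk(p),"hold rack",rk(p+R[:,2]*-.0187));print(R)
    return s
E
python3 -c "
from h import *;st()"
```

```text
t 2.225 q [ 0.1464 -0.5505 -0.911   0.2129  0.3994  1.3229] w 0.08515867004142989 F [-0.1075 -0.0306  1.2856] M [-0.4     0.6121  0.0402]
tcp [0.3822 0.2698 0.2941] rack [-106.8948  111.8622  294.0933] hold rack [-123.092   111.9002  303.4389]
[[-0.5753  0.408   0.7089]
 [ 0.818   0.2887  0.4976]
 [-0.0016  0.8662 -0.4998]]
```

Request:
{"api": "jog_arm", "payload": {"targets": [[[14,2,40,0,0,0,60],[0,0,0,0,0,0,60],[0,0,0,0,0,0,60],[0,0,0,0,0,0,60]]]}}

```text
time_s: 2.72
tcp_pos: [0.4029, 0.3012, 0.2742]
ee_rot: [[-0.574, 0.408, 0.709], [0.819, 0.287, 0.497], [-0.001, 0.866, -0.499]]
contact_force: [0.0, 0.7, 0.5]
width: 0.0603
```

```bash
python3 -c "
from h import *
s=st()
from cell import env
w=env.snapshot('wrist');cv2.imwrite('pics/w1.png',cv2.convertScaleAbs(w['img'][:,:,::-1],alpha=1.5,beta=20));print(w['fx'],w['cx'],w['cy']);print(w['pose'])
P=w['pose']
for n,p in (('hook',(0,100,235)),('bar+50',(0,150,235)),('bar-50',(0,50,235)),('grasp',(0,126,235))):
    x=np.array([*(O+RX*p[0]/1e3+RY*p[1]/1e3),p[2]/1e3,1]);c=np.linalg.inv(P)@x;v=np.array([c[0],-c[1],-c[2]]);th=np.arctan2(np.hypot(v[0],v[1]),v[2]);d=v[:2]/np.hypot(v[0],v[1])*th*w['fx'];print(n,d[0]+w['cx'],d[1]+w['cy'])
"
```

```text
t 2.725 q [ 0.2898 -0.4386 -0.9423  0.0422  0.2776  1.4052] w 0.06034645402232644 F [0.0048 0.7397 0.4895] M [-0.4356  0.6118 -0.0448]
tcp [0.4029 0.3012 0.2742] rack [-71.8169 125.5431 274.1535] hold rack [-88.019  125.5878 283.4904]
[[-0.5745  0.4084  0.7094]
 [ 0.8185  0.2872  0.4975]
 [-0.0006  0.8664 -0.4993]]
297.3186396354542 248.92398491848192 192.97796901229626
[[ 0.4092 -0.3377 -0.8477  0.2345]
 [ 0.2881  0.9293 -0.2311  0.2761]
 [ 0.8658 -0.1497  0.4775  0.3616]
 [ 0.      0.      0.      1.    ]]
hook 251.5555039620209 214.87065092748648
bar+50 251.67757802068925 161.9513260197909
bar-50 251.40150922529332 261.2873306967938
grasp 251.62446737023447 188.05353094757393
```

View pics/w1.png

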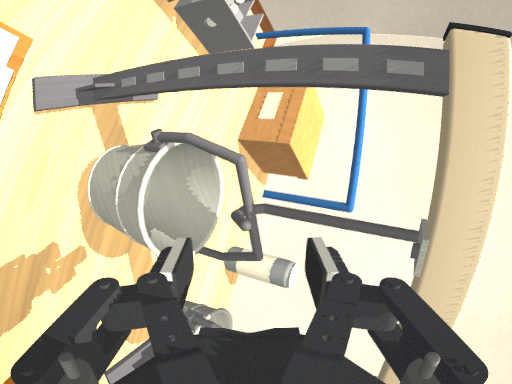

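Pail, bail and hook are where I predicted: the hook mark projects to (251,215) and is seen at about (245,213). The bar runs from (243,161) to (260,257) and looks slightly yawed. I'll measure that yaw by casting its ends onto z=0.235.

```bash
python3 -c "
from h import *
P=np.array([[0.4092,-0.3377,-0.8477,0.2345],[0.2881,0.9293,-0.2311,0.2761],[0.8658,-0.1497,0.4775,0.3616]])
im=cv2.imread('pics/w1.png',0)
for u,v in((243,163),(247,185),(257,240),(259,255)):
    x=np.array([u-248.92,v-192.98]);r=np.hypot(*x);t=r/297.32
    d=P[:,:3]@np.array([x[0]/r*np.sin(t),-x[1]/r*np.sin(t),-np.cos(t)]);q=P[:,3]+d*(.235-P[2,3])/d[2];print(u,v,rk(q))
"
```

```text
243 163 [-14.8433 151.6812 235.    ]
247 185 [ -8.3007 130.8801 235.    ]
257 240 [ 11.1392  69.0291 235.    ]
259 255 [ 15.9229  49.4175 235.    ]
```

The bar is yawed about +17° from the rack's y axis. The cast length of 106 mm is plausible against 112 mm. I'll yaw the tool to match and grip 32 mm out from the hook.

Request:
{"api": "jog_arm", "payload": {"targets": [[[-11,-2,10,0,7.4,-4.2,60],[0,0,0,0,7.3,-4.2,60],[0,0,0,0,0,0,60],[0,0,0,0,0,0,60],[0,0,0,0,0,0,60]]]}}

```text
time_s: 3.4
tcp_pos: [0.4129, 0.2977, 0.2655]
ee_rot: [[-0.781, 0.315, 0.54], [0.625, 0.392, 0.675], [0.001, 0.864, -0.503]]
contact_force: [-0.0, -0.2, -0.9]
width: 0.0599
```

```bash
python3 -c "
from h import *
s=st();p=s['tcp_pos'];R=s['ee_rot']
b=np.array([-.29,.957]);g=O+RX*(-.0093)+RY*.1306
print('tool offset to grasp mm',R.T@(np.array([*g,.235])-(p-R[:,2]*.0187))*1e3)"
```

```text
t 3.4 q [-0.0311 -0.3472 -0.8781  0.2388  0.7636  0.9814] w 0.05985282294013134 F [-0.0251 -0.2153 -0.9   ] M [-0.6437  0.4962 -0.0395]
tcp [0.4129 0.2977 0.2655] rack [-65.689  117.0001 265.5303] hold rack [-81.2171 112.5048 274.9303]
[[-0.7806  0.3148  0.54  ]
 [ 0.625   0.3919  0.6751]
 [ 0.0009  0.8645 -0.5027]]
tool offset to grasp mm [-2.6141  2.738  84.1404]
```

Request:
{"api": "jog_arm", "payload": {"targets": [[[-3,3,22,0,0,0,60],[0,0,22,0,0,0,60],[0,0,20,0,0,0,60],[0,0,20,0,0,0,60],[0,0,0,0,0,0,60],[0,0,0,0,0,0,60]]]}}

```text
time_s: 4.15
tcp_pos: [0.4614, 0.3538, 0.2262]
ee_rot: [[-0.782, 0.314, 0.539], [0.624, 0.392, 0.676], [0.001, 0.865, -0.502]]
contact_force: [0.1, -0.5, 0.4]
width: 0.0599
```

```bash
python3 -c "
from h import *
s=st();p=s['tcp_pos'];R=s['ee_rot']
g=O+RX*(-.0093)+RY*.1306
print('tool offset to grasp mm',R.T@(np.array([*g,.235])-(p-R[:,2]*.0187))*1e3)
from cell import env
w=env.snapshot('wrist');cv2.imwrite('pics/w2.png',cv2.convertScaleAbs(w['img'][:,:,::-1],alpha=1.5,beta=20))"
```

```text
t 4.15 q [ 0.1645 -0.1519 -0.9084 -0.0927  0.6172  1.147 ] w 0.059880010688942706 F [ 0.0882 -0.5132  0.3824] M [-0.587   0.5042 -0.0022]
tcp [0.4614 0.3538 0.2262] rack [  6.2495 134.8259 226.224 ] hold rack [ -9.2728 130.3029 235.6202]
[[-0.7816  0.3142  0.5389]
 [ 0.6238  0.3921  0.6761]
 [ 0.0011  0.8646 -0.5025]]
tool offset to grasp mm [ 0.2922 -0.508   0.361 ]
```

View pics/w2.png

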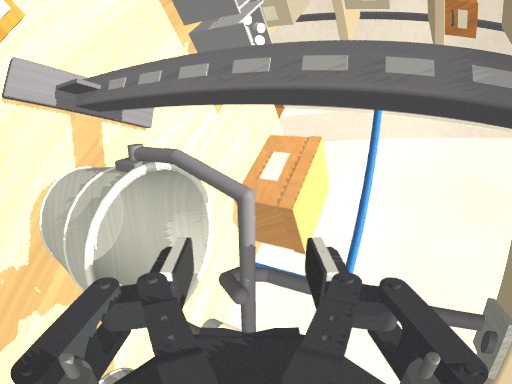

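Bar lies at column 248, parallel to the pads, with the hook at about (240,283). I'll check how far along the bar the hook is from the pads.

```bash
python3 -c "
from h import *
from cell import env
w=env.snapshot('wrist');P=w['pose'];s=env.sense();R=s['ee_rot'];h=s['tcp_pos']-R[:,2]*.0187
for l in(-60,-43,-32,-22,-11,0,11,24,40):
    x=np.append(h+R[:,0]*l/1e3,1);c=np.linalg.inv(P)@x;v=np.array([c[0],-c[1],-c[2]]);n=np.hypot(v[0],v[1]);th=np.arctan2(n,v[2]);d=v[:2]/n*th*w['fx'];print(l,d[0]+w['cx'],d[1]+w['cy'])
"
```

```text
-60 249.5799985745379 316.2457314090177
-43 249.61118191807805 296.88603950808124
-32 249.63171595760994 283.23382652750104
-22 249.65045825474954 270.0209075010821
-11 249.67095896268876 254.5856367852886
0 249.69108985280053 238.20314161058275
11 249.71055446175546 220.89209091741895
24 249.7322441936102 199.3010655242928
40 249.7561560494965 171.23762173070807
```

The hook sits 32 mm from the pad centre, as planned. Closing, then lifting.

Request:
{"api": "jog_arm", "payload": {"targets": [[[0,0,0,0,0,0,0],[0,0,0,0,0,0,0],[0,0,0,0,0,0,0],[0,0,0,0,0,0,0],[0,0,0,0,0,0,0],[0,0,0,0,0,0,0],[0,0,0,0,0,0,0],[0,0,0,0,0,0,0]]]}}

```text
time_s: 5.25
tcp_pos: [0.4624, 0.3533, 0.226]
ee_rot: [[-0.781, 0.315, 0.54], [0.625, 0.392, 0.675], [0.001, 0.865, -0.503]]
contact_force: [0.6, -0.6, -0.1]
width: 0.0001
```

Request:
{"api": "jog_arm", "payload": {"targets": [[[0,7,-4,0,0,0,0],[0,7,-4,0,0,0,0],[0,7,-4,0,0,0,0],[0,7,-4,0,0,0,0],[0,0,0,0,0,0,0],[0,0,0,0,0,0,0]]]}}

```text
time_s: 6.0
tcp_pos: [0.4624, 0.3534, 0.258]
ee_rot: [[-0.781, 0.315, 0.54], [0.625, 0.392, 0.675], [0.001, 0.864, -0.503]]
contact_force: [-0.5, 0.1, -0.3]
width: 0.0
```

```bash
python3 -c "
from h import *
st()
from cell import env
w=env.snapshot('wrist');cv2.imwrite('pics/w3.png',cv2.convertScaleAbs(w['img'][:,:,::-1],alpha=1.5,beta=20))"
```

```text
t 6.0 q [ 0.1636 -0.1964 -0.8404  0.0199  0.6168  1.1472] w 4.703792282771277e-05 F [-0.5211  0.0644 -0.2581] M [-0.6283  0.4514  0.0367]
tcp [0.4624 0.3534 0.258 ] rack [  6.8872 133.9004 258.0376] hold rack [ -8.6388 129.3969 267.4372]
[[-0.7808  0.3149  0.5396]
 [ 0.6248  0.3918  0.6754]
 [ 0.0012  0.8645 -0.5027]]
```

View pics/w3.png

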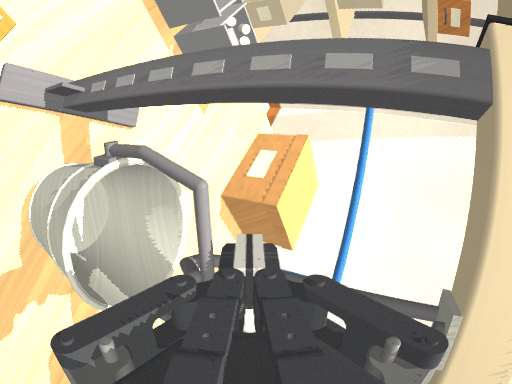

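The jaw shut to 0, so the grip missed. The bail still hangs at about (205,225) in view and has not moved, so the bar is at a different depth than I assumed. I'll triangulate the bail's corner and pivot across the three wrist views.

```bash
cat >> h.py <<'E'
# camera in tool frame from first wrist picture
P1=np.array([[0.4092,-0.3377,-0.8477,0.2345],[0.2881,0.9293,-0.2311,0.2761],[0.8658,-0.1497,0.4775,0.3616],[0,0,0,1]])
def T(R,p): M=np.eye(4);M[:3,:3]=R;M[:3,3]=p;return M
R1=np.array([[-0.5745,0.4084,0.7094],[0.8185,0.2872,0.4975],[-0.0006,0.8664,-0.4993]])
CT=np.linalg.inv(T(R1,[.4029,.3012,.2742]))@P1
def wray(P,u,v):
    x=np.array([u-248.92,v-192.98]);r=np.hypot(*x);t=r/297.32
    return P[:3,3],P[:3,:3]@np.array([x[0]/r*np.sin(t),-x[1]/r*np.sin(t),-np.cos(t)])
def cray(n,u,v):
    f,cx,cy,P=CAM[n]; d=P[:,:3]@np.array([(u-cx)/f,-(v-cy)/f,-1]);return P[:,3],d/np.linalg.norm(d)
def tri(rays):
    A=sum(np.eye(3)-np.outer(d,d) for o,d in rays);b=sum((np.eye(3)-np.outer(d,d))@o for o,d in rays)
    x=np.linalg.solve(A,b);return x,[1e3*np.linalg.norm(np.cross(x-o,d)) for o,d in rays]
E
python3 -c "
from h import *
R2=np.array([[-0.7816,0.3142,0.5389],[0.6238,0.3921,0.6761],[0.0011,0.8646,-0.5025]])
R3=np.array([[-0.7808,0.3149,0.5396],[0.6248,0.3918,0.6754],[0.0012,0.8645,-0.5027]])
P2=T(R2,[.4614,.3538,.2262])@CT;P3=T(R3,[.4624,.3534,.258])@CT
for n,a,b,c in(('corner+',(243,160),(248,193),(204,184)),('pivot+',(157,135),(130,152),(107,150))):
    x,e=tri([wray(P1,*a),wray(P2,*b),wray(P3,*c)]);print(n,x,rk(x),e)
# scene/side
for n,a,b in(('tip',(371.7,125.5),(190.5,99.5)),('corner near scene',(364.5,145),(222.5,112)),('pivot near',(357,171),None),('stem top',(393,94),None)):
    if b: x,e=tri([cray('scene',*a),cray('side',*b)]);print(n,rk(x),e)
"
```

```text
corner+ [0.4267 0.3555 0.2382] [-21.1112 156.2695 238.1646] [np.float64(0.8438196000309842), np.float64(1.1538836091844178), np.float64(0.6170683005176931)]
pivot+ [0.4116 0.3639 0.144 ] [-28.614  171.7979 143.9693] [np.float64(2.4834204073491986), np.float64(1.5712204683452327), np.float64(1.2811452893648123)]
tip [-35.1112 121.0067 247.3361] [np.float64(16.70930793420432), np.float64(16.70930793420441)]
corner near scene [ 17.271   47.1439 236.0687] [np.float64(0.15348186886738927), np.float64(0.15348186886749746)]
```

```bash
python3 -c "
from h import *
C=np.linalg.inv(CT);print(CT)
def pj(t):
    c=C@np.append(np.array(t)/1e3,1);v=np.array([c[0],-c[1],-c[2]]);n=np.hypot(v[0],v[1]);return np.round(v[:2]/n*np.arctan2(n,v[2])*297.32+[248.92,192.98])
for z in(10,0,-10,-18.7,-30):print(z,[pj((l,0,z)) for l in(11,0,-11)],pj((11,30,z)))
# bar in tool frame at closing
R2=np.array([[-0.7816,0.3142,0.5389],[0.6238,0.3921,0.6761],[0.0011,0.8646,-0.5025]]);p=np.array([.4614,.3538,.2262])
for c in((-21.1,156.3,238.2),(17.3,47.1,236.1),(-12.6,132,237)):
    x=np.array([*(O+RX*c[0]/1e3+RY*c[1]/1e3),c[2]/1e3]);print(c,R2.T@(x-p)*1e3)
"
```

```text
[[ 0.0003  0.9548  0.2975  0.0761]
 [ 1.0001 -0.0007  0.0012 -0.0003]
 [ 0.0013  0.2975 -0.9547 -0.1756]
 [ 0.      0.      0.      1.    ]]
10 [array([250., 204.]), array([250., 219.]), array([250., 234.])] [295. 203.]
0 [array([250., 209.]), array([250., 225.]), array([250., 240.])] [297. 209.]
-10 [array([250., 215.]), array([250., 231.]), array([250., 247.])] [299. 214.]
-18.7 [array([250., 220.]), array([250., 238.]), array([250., 254.])] [302. 220.]
-30 [array([250., 228.]), array([250., 246.]), array([250., 264.])] [305. 228.]
(-21.1, 156.3, 238.2) [ 28.2606   0.1494 -23.5625]
(17.3, 47.1, 236.1) [-87.3212   1.6618 -17.04  ]
(-12.6, 132, 237) [  2.5522  -0.1693 -21.7803]
```

The pictures explain the miss. By row and by scale, the closed fingertips project about 36 mm behind the nominal TCP, and the bar lay at tool z = −22, ahead of the real tips. Before going deeper I'll check where the gripper body sits.

```bash
python3 -c "
from h import *
C=np.linalg.inv(CT)
def pj(t):
    c=C@np.append(np.array(t)/1e3,1);v=np.array([c[0],-c[1],-c[2]]);n=np.hypot(v[0],v[1]);return np.round(v[:2]/n*np.arctan2(n,v[2])*297.32+[248.92,192.98]).tolist()
for z in(-32,-40,-45,-73,-90,-109,-125):print(z,[pj((l,0,z)) for l in(42,38,11,0,-11)],[pj((l,y,z)) for l in(11,38) for y in (30,42)])
"
```

```text
-32 [[250.0, 173.0], [250.0, 180.0], [250.0, 230.0], [250.0, 248.0], [250.0, 265.0]] [[306.0, 229.0], [327.0, 229.0], [309.0, 181.0], [332.0, 181.0]]
-40 [[250.0, 177.0], [250.0, 185.0], [250.0, 236.0], [250.0, 255.0], [250.0, 273.0]] [[308.0, 236.0], [331.0, 235.0], [312.0, 185.0], [336.0, 185.0]]
-45 [[250.0, 179.0], [250.0, 188.0], [250.0, 241.0], [250.0, 260.0], [250.0, 278.0]] [[310.0, 240.0], [333.0, 240.0], [314.0, 188.0], [339.0, 188.0]]
-73 [[250.0, 199.0], [250.0, 209.0], [250.0, 271.0], [250.0, 293.0], [250.0, 313.0]] [[323.0, 270.0], [350.0, 268.0], [329.0, 209.0], [359.0, 208.0]]
-90 [[250.0, 216.0], [250.0, 228.0], [250.0, 297.0], [250.0, 319.0], [250.0, 339.0]] [[332.0, 294.0], [363.0, 292.0], [342.0, 227.0], [375.0, 226.0]]
-109 [[250.0, 244.0], [250.0, 258.0], [250.0, 333.0], [250.0, 357.0], [250.0, 376.0]] [[346.0, 329.0], [380.0, 325.0], [362.0, 255.0], [400.0, 252.0]]
-125 [[250.0, 280.0], [250.0, 295.0], [250.0, 374.0], [250.0, 396.0], [250.0, 414.0]] [[360.0, 366.0], [398.0, 360.0], [384.0, 288.0], [427.0, 283.0]]
```

Request:
{"api": "jog_arm", "payload": {"targets": [[[0,-7,4,0,0,0,60],[0,-7,4,0,0,0,60],[0,-7,4,0,0,0,60],[0,-7,4,0,0,0,60],[0,0,0,0,0,0,60]]]}}

```text
time_s: 6.68
tcp_pos: [0.4621, 0.3532, 0.2248]
ee_rot: [[-0.781, 0.316, 0.539], [0.625, 0.392, 0.675], [0.002, 0.864, -0.504]]
contact_force: [0.7, -0.1, 0.0]
width: 0.0597
```

Request:
{"api": "jog_arm", "payload": {"targets": [[[2,1,11,0,0,0,60],[0,0,11,0,0,0,60],[0,0,11,0,0,0,60],[0,0,0,0,0,0,60],[0,0,0,0,0,0,60]]]}}

```text
time_s: 7.3
tcp_pos: [0.4788, 0.3773, 0.21]
ee_rot: [[-0.781, 0.315, 0.539], [0.624, 0.392, 0.676], [0.001, 0.864, -0.503]]
contact_force: [0.3, 0.2, -0.7]
width: 0.0604
```

Request:
{"api": "jog_arm", "payload": {"targets": [[[0,0,0,0,0,0,0],[0,0,0,0,0,0,0],[0,0,0,0,0,0,0],[0,0,0,0,0,0,0],[0,0,0,0,0,0,0],[0,0,0,0,0,0,0],[0,0,0,0,0,0,0]]]}}

```text
time_s: 8.18
tcp_pos: [0.4789, 0.3771, 0.21]
ee_rot: [[-0.781, 0.315, 0.54], [0.625, 0.392, 0.675], [0.001, 0.864, -0.503]]
contact_force: [-0.1, -0.1, -2.2]
width: 0.0076
```

Request:
{"api": "jog_arm", "payload": {"targets": [[[0,7,-4,0,0,0,0],[0,7,-4,0,0,0,0],[0,7,-4,0,0,0,0],[0,7,-4,0,0,0,0],[0,0,0,0,0,0,0],[0,0,0,0,0,0,0]]]}}

```text
time_s: 8.93
tcp_pos: [0.479, 0.3773, 0.2423]
ee_rot: [[-0.781, 0.315, 0.54], [0.625, 0.392, 0.675], [0.001, 0.864, -0.503]]
contact_force: [0.0, -0.2, -4.3]
width: 0.0078
```

```bash
python3 -c "
from h import *
st()
from cell import env
w=env.snapshot('wrist');cv2.imwrite('pics/w4.png',cv2.convertScaleAbs(w['img'][:,:,::-1],alpha=1.5,beta=20))"
```

```text
t 8.925 q [ 0.2277 -0.1241 -0.8431 -0.081   0.5659  1.1939] w 0.007771838198026176 F [ 0.0141 -0.2385 -4.2996] M [-1.0449  0.9664 -0.0102]
tcp [0.479  0.3773 0.2423] rack [ 34.1713 143.9093 242.3117] hold rack [ 18.6457 139.4061 251.7122]
[[-0.7808  0.3149  0.5396]
 [ 0.6248  0.3918  0.6754]
 [ 0.0013  0.8645 -0.5027]]
```

View pics/w4.png

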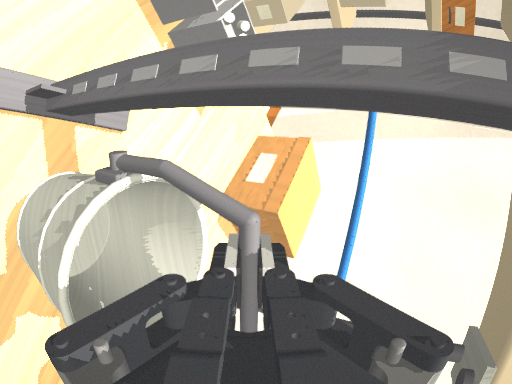

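The bar is gripped between the pads, and the load is 4.3 N, about 0.44 kg. Drawing it forward off the hook.

Request:
{"api": "jog_arm", "payload": {"targets": [[[0,-4,-7,0,0,0,0],[0,-6,-10.4,0,0,0,0],[0,-7.5,-13,0,0,0,0],[0,-7.5,-13,0,0,0,0],[0,-7.5,-13,0,0,0,0],[0,-7.5,-13,0,0,0,0],[0,-6,-10.4,0,0,0,0],[0,-4,-7,0,0,0,0],[0,0,0,0,0,0,0]]]}}

```text
time_s: 10.1
tcp_pos: [0.4166, 0.2984, 0.2432]
ee_rot: [[-0.78, 0.315, 0.541], [0.626, 0.391, 0.675], [0.0, 0.865, -0.502]]
contact_force: [0.2, -0.6, -3.4]
width: 0.0076
```

```bash
python3 -c "
from h import *
st()"
```

```text
t 10.1 q [-0.027  -0.3122 -0.9272  0.1502  0.7601  0.9867] w 0.007647146121259156 F [ 0.2303 -0.5979 -3.4056] M [-1.0242  0.9742 -0.0263]
tcp [0.4166 0.2984 0.2432] rack [-62.2584 115.4371 243.1931] hold rack [-77.7992 110.9615 252.5816]
[[-0.7799  0.3145  0.5411]
 [ 0.6259  0.3913  0.6746]
 [ 0.0004  0.8648 -0.5021]]
```

Request:
{"api": "jog_arm", "payload": {"targets": [[[0,10.1,-10.5,0,0,0,0],[0,10.1,-10.5,0,0,0,0],[0,10.1,-10.5,0,0,0,0],[0,10.1,-10.5,0,0,0,0],[0,10.1,-10.5,0,0,0,0],[0,0,0,0,0,0,0],[0,0,0,0,0,0,0]]]}}

```text
time_s: 10.98
tcp_pos: [0.4041, 0.2835, 0.3123]
ee_rot: [[-0.781, 0.315, 0.539], [0.625, 0.392, 0.675], [0.002, 0.864, -0.503]]
contact_force: [-1.1, 1.2, -4.0]
width: 0.0081
```

```bash
python3 -c "
from h import *
st()"
```

```text
t 10.975 q [-0.0965 -0.4109 -0.7697  0.4584  0.8099  0.9153] w 0.008069053240787044 F [-1.1015  1.1896 -3.9663] M [-1.0929  0.9295 -0.0024]
tcp [0.4041 0.2835 0.3123] rack [-81.0797 110.4668 312.2502] hold rack [-96.6025 105.9613 321.654 ]
[[-0.7808  0.3153  0.5394]
 [ 0.6248  0.3918  0.6754]
 [ 0.0016  0.8644 -0.5029]]
```

Request:
{"api": "jog_arm", "payload": {"targets": [[[-20.5,-3.3,-5.6,0,-2.16,1.26,0],[-40.8,-7,-12,0,-4.33,2.51,0],[-40.8,-7,-12,0,-4.33,2.51,0],[-40.8,-7,-12,0,-4.33,2.51,0],[-40.8,-7,-12,0,-4.33,2.51,0],[-40.8,-7,-12,0,-4.33,2.51,0],[-20.5,-3.3,-5.6,0,-2.16,1.26,0],[0,0,0,0,0,0,0]]]}}

```text
time_s: 11.98
tcp_pos: [0.4917, 0.0425, 0.3117]
ee_rot: [[-0.362, 0.47, 0.805], [0.932, 0.181, 0.313], [0.002, 0.864, -0.504]]
contact_force: [-1.4, 0.3, -3.9]
width: 0.0079
```

Request:
{"api": "jog_arm", "payload": {"targets": [[[-20.5,-3.3,-5.6,0,-2.16,1.26,0],[-40.8,-7,-12,0,-4.33,2.51,0],[-40.8,-7,-12,0,-4.33,2.51,0],[-40.8,-7,-12,0,-4.33,2.51,0],[-40.8,-7,-12,0,-4.33,2.51,0],[-40.8,-7,-12,0,-4.33,2.51,0],[-40.8,-7,-12,0,-4.33,2.51,0],[-20.5,-3.3,-5.6,0,-2.16,1.26,0],[0,0,0,0,0,0,0],[0,0,0,0,0,0,0]]]}}

```text
time_s: 13.22
tcp_pos: [0.4278, -0.2456, 0.312]
ee_rot: [[0.235, 0.489, 0.84], [0.972, -0.119, -0.203], [0.0, 0.864, -0.503]]
contact_force: [1.0, 0.0, -3.8]
width: 0.0077
```

```bash
cat >> h.py <<'E'
def pan(s,c=(.471,-.358)):
    p=s["tcp_pos"];R=s["ee_rot"];b=p-R[:,2]*.055-R[:,0]*.032
    print("bar centre",b,"underside",b[2]-.197,"to pan in tool mm",R.T@np.array([c[0]-b[0],c[1]-b[1],0])*1e3)
E
python3 -c "
from h import *
pan(st())"
```

```text
t 13.225 q [-1.23   -0.4118 -0.7705  0.4585  0.8095  0.9142] w 0.007733970820794328 F [ 0.9984  0.0405 -3.7726] M [0.4852 1.3409 0.0226]
tcp [ 0.4278 -0.2456  0.312 ] rack [-366.7521 -335.5813  312.0045] hold rack [-377.4014 -323.4251  321.4125]
[[ 0.2351  0.4889  0.8401]
 [ 0.972  -0.1187 -0.2029]
 [ 0.0005  0.8642 -0.5031]]
bar centre [ 0.374  -0.2656  0.3397] underside 0.1426604128953527 to pan in tool mm [-67.0452  58.3795 100.2228]
```

Request:
{"api": "jog_arm", "payload": {"targets": [[[-4.8,4.2,7.2,0,0,0,0],[-9.6,8.3,14.3,0,0,0,0],[-9.6,8.3,14.3,0,0,0,0],[-9.6,8.3,14.3,0,0,0,0],[-9.6,8.3,14.3,0,0,0,0],[-9.6,8.3,14.3,0,0,0,0],[-9.6,8.3,14.3,0,0,0,0],[-4.8,4.2,7.2,0,0,0,0],[0,0,0,0,0,0,0],[0,0,0,0,0,0,0]]]}}

```text
time_s: 14.48
tcp_pos: [0.5236, -0.3391, 0.312]
ee_rot: [[0.237, 0.489, 0.84], [0.971, -0.12, -0.205], [0.0, 0.864, -0.503]]
contact_force: [-0.0, -0.2, -3.8]
width: 0.0077
```

```bash
python3 -c "
from h import *
pan(st())
from cell import env
a=env.snapshot('scene')['img'][:,:,::-1];b=env.snapshot('side')['img'][:,:,::-1]
k=lambda i:cv2.resize(i,None,fx=3,fy=3,interpolation=cv2.INTER_CUBIC)
cv2.imwrite('pics/p1.png',np.hstack([cv2.convertScaleAbs(k(a[70:260,70:200]),alpha=1.3),k(b[194:384,100:230])]))"
```

```text
t 14.475 q [-1.0599 -0.1443 -0.639   0.2122  0.6843  1.076 ] w 0.007657117025445479 F [-0.0204 -0.2356 -3.771 ] M [ 0.4575  1.3574 -0.0137]
tcp [ 0.5236 -0.3391  0.312 ] rack [-342.2979 -467.2629  312.0303] hold rack [-352.9177 -455.083   321.441 ]
[[ 0.2372  0.4888  0.8395]
 [ 0.9715 -0.1195 -0.2049]
 [ 0.0002  0.8641 -0.5032]]
bar centre [ 0.4699 -0.359   0.3397] underside 0.14270238775127658 to pan in tool mm [1.1913 0.4361 0.7492]
```

View pics/p1.png

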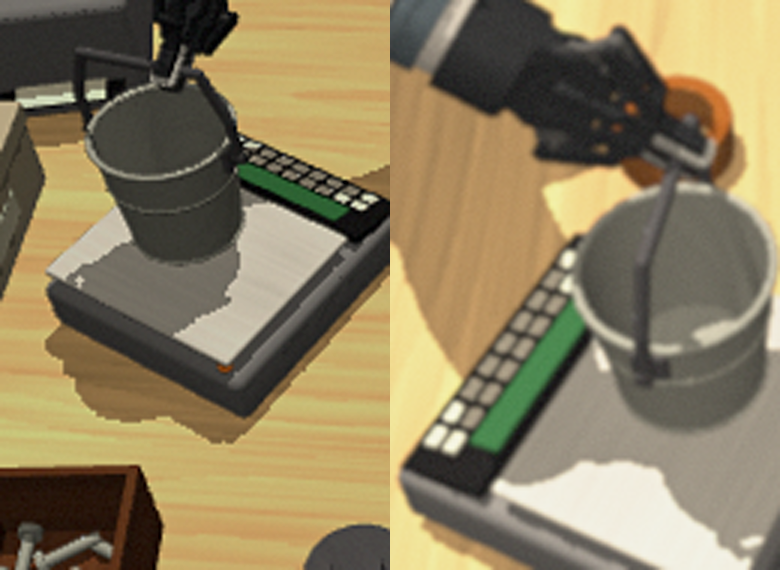

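The pail hangs over the pan. In the scene view the rim centre is at (124,114) and the base centre at about (134,147). I'll triangulate position and tilt.

```bash
python3 -c "
from h import *
a,e=tri([cray('scene',124,114),cray('side',195,284)]);b,f=tri([cray('scene',134.3,146.5),cray('side',200,324)])
print('rim',a,e,'base',b,f);d=a-b;print('len',np.linalg.norm(d),'tilt',d[:2]/d[2])
for n in('scene','side'):
  F,cx,cy,P=CAM[n]
  for z in(.143,.263):
    c=P[:,:3].T@(np.array([.4699,-.359,z])-P[:,3]);print(n,z,cx-F*c[0]/c[2],cy+F*c[1]/c[2])
"
```

```text
rim [ 0.4715 -0.3564  0.254 ] [np.float64(0.9028491071846005), np.float64(0.9028491071845982)] base [ 0.4691 -0.3577  0.121 ] [np.float64(4.309053078065393), np.float64(4.309053078065336)]
len 0.13300540993745721 tilt [0.0181 0.0099]
scene 0.143 131.34999891016275 142.52176164922102
scene 0.263 122.28266859225758 111.28418429812535
side 0.143 198.08923838652447 317.26428201536646
side 0.263 193.38630546214856 281.9632590350168
```

The pail is centred over the pan and upright to about 0.02 rad. Lowering, slowly near contact.

Request:
{"api": "jog_arm", "payload": {"targets": [[[0,-6.9,4,0,0,0,0],[0,-6.9,4,0,0,0,0],[0,-6.9,4,0,0,0,0],[0,-5.2,3,0,0,0,0],[0,0,0,0,0,0,0]]]}}

```text
time_s: 15.2
tcp_pos: [0.5237, -0.3393, 0.2814]
ee_rot: [[0.237, 0.489, 0.839], [0.971, -0.12, -0.205], [0.001, 0.864, -0.504]]
contact_force: [0.4, -0.2, -3.7]
width: 0.0077
```

Request:
{"api": "jog_arm", "payload": {"targets": [[[0,-1.7,1,0,0,0,0],[0,-1.7,1,0,0,0,0],[0,0,0,0,0,0,0]]]}}

```text
time_s: 15.58
tcp_pos: [0.5238, -0.3394, 0.2782]
ee_rot: [[0.237, 0.489, 0.84], [0.971, -0.119, -0.205], [-0.0, 0.864, -0.503]]
contact_force: [0.1, -0.7, -3.8]
width: 0.008
```

Request:
{"api": "jog_arm", "payload": {"targets": [[[0,-1.7,1,0,0,0,0],[0,-1.7,1,0,0,0,0],[0,0,0,0,0,0,0]]]}}

```text
time_s: 15.95
tcp_pos: [0.5238, -0.3394, 0.2741]
ee_rot: [[0.237, 0.489, 0.839], [0.971, -0.119, -0.205], [0.0, 0.864, -0.503]]
contact_force: [0.1, 0.4, -3.7]
width: 0.0082
```

Request:
{"api": "jog_arm", "payload": {"targets": [[[0,-1.7,1,0,0,0,0],[0,0,0,0,0,0,0]]]}}

```text
time_s: 16.2
tcp_pos: [0.5238, -0.3394, 0.2722]
ee_rot: [[0.237, 0.489, 0.84], [0.971, -0.119, -0.205], [0.0, 0.864, -0.503]]
contact_force: [0.2, -0.2, -4.1]
width: 0.0081
```

Request:
{"api": "jog_arm", "payload": {"targets": [[[0,-1.7,1,0,0,0,0],[0,-1.7,1,0,0,0,0],[0,0,0,0,0,0,0]]]}}

```text
time_s: 16.58
tcp_pos: [0.5239, -0.3395, 0.2683]
ee_rot: [[0.237, 0.489, 0.84], [0.971, -0.119, -0.205], [-0.0, 0.864, -0.503]]
contact_force: [0.5, 0.3, -3.2]
width: 0.0078
```

Request:
{"api": "jog_arm", "payload": {"targets": [[[0,-1.7,1,0,0,0,0],[0,0,0,0,0,0,0]]]}}

```text
time_s: 16.82
tcp_pos: [0.5246, -0.3395, 0.2682]
ee_rot: [[0.236, 0.487, 0.841], [0.972, -0.117, -0.205], [-0.002, 0.866, -0.501]]
contact_force: [0.3, 3.4, 4.8]
width: 0.0079
```

Request:
{"api": "jog_arm", "payload": {"targets": [[[0,-1.7,1,0,0,0,0],[0,0,0,0,0,0,0]]]}}

```text
time_s: 17.08
tcp_pos: [0.5253, -0.3396, 0.2681]
ee_rot: [[0.234, 0.485, 0.843], [0.972, -0.114, -0.205], [-0.003, 0.867, -0.498]]
contact_force: [1.3, 6.5, 12.3]
width: 0.0078
```

Contact at about TCP z 0.268. Easing off 3 mm so that nothing is stressed before release.

Request:
{"api": "jog_arm", "payload": {"targets": [[[0,2.6,-1.5,0,0,0,0],[0,0,0,0,0,0,0],[0,0,0,0,0,0,0]]]}}

```text
time_s: 17.45
tcp_pos: [0.5242, -0.3395, 0.2681]
ee_rot: [[0.237, 0.488, 0.84], [0.972, -0.118, -0.205], [-0.001, 0.865, -0.502]]
contact_force: [1.4, 2.9, 3.7]
width: 0.0079
```

```bash
python3 -c "
from h import *
pan(st())
from cell import env
a=env.snapshot('scene')['img'][:,:,::-1];b=env.snapshot('side')['img'][:,:,::-1]
k=lambda i:cv2.resize(i,None,fx=3,fy=3,interpolation=cv2.INTER_CUBIC)
cv2.imwrite('pics/p2.png',np.hstack([cv2.convertScaleAbs(k(a[70:260,70:200]),alpha=1.3),k(b[194:384,100:230])]))"
```

```text
t 17.45 q [-1.0595 -0.1002 -0.7298  0.0756  0.6847  1.0761] w 0.007893675644044418 F [1.444  2.8877 3.7295] M [ 0.4071 -0.2141  0.5043]
tcp [ 0.5242 -0.3395  0.2681] rack [-342.0627 -467.8686  268.1111] hold rack [-352.6919 -455.6804  277.5003]
[[ 0.2366  0.488   0.8402]
 [ 0.9716 -0.1182 -0.2049]
 [-0.0007  0.8648 -0.5021]]
bar centre [ 0.4704 -0.3593  0.2957] underside 0.09874890221380456 to pan in tool mm [1.4166 0.1381 0.2359]
```

View pics/p2.png

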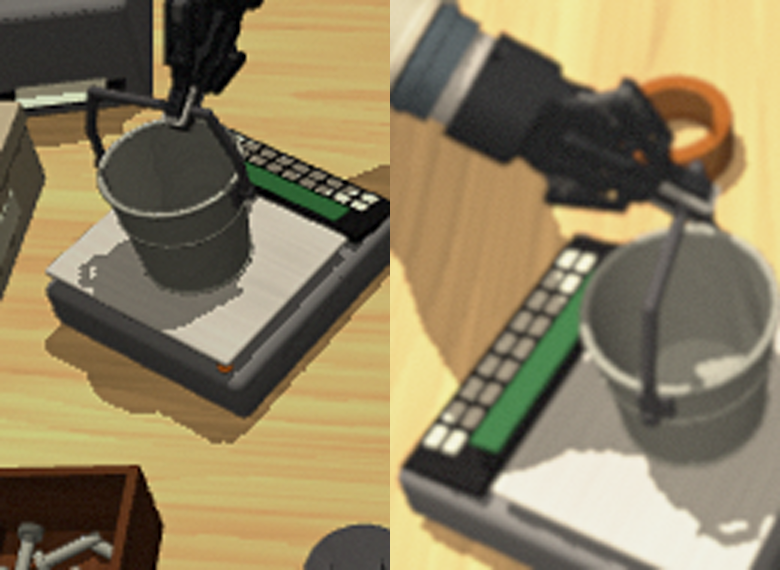

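The pail stands on the pan. I'll unload the last millimetre, open and back out along the tool axis.

Request:
{"api": "jog_arm", "payload": {"targets": [[[0,0.9,-0.5,0,0,0,0],[0,0,0,0,0,0,0],[0,0,0,0,0,0,14],[0,0,0,0,0,0,22],[0,0,0,0,0,0,32],[0,0,0,0,0,0,40],[0,0,0,0,0,0,40],[0,0,0,0,0,0,40]]]}}

```text
time_s: 18.55
tcp_pos: [0.5239, -0.3395, 0.2686]
ee_rot: [[0.237, 0.489, 0.84], [0.971, -0.119, -0.205], [-0.0, 0.864, -0.503]]
contact_force: [0.1, -0.8, -0.0]
width: 0.0399
```

Request:
{"api": "jog_arm", "payload": {"targets": [[[0,0,-8,0,0,0,40],[0,0,-10,0,0,0,40],[0,0,-12,0,0,0,40],[0,0,-12,0,0,0,40],[0,0,-15,0,0,0,40],[0,0,-20,0,0,0,40],[0,0,-20,0,0,0,40],[0,0,0,0,0,0,40]]]}}

```text
time_s: 19.55
tcp_pos: [0.4417, -0.3201, 0.3188]
ee_rot: [[0.239, 0.488, 0.84], [0.971, -0.118, -0.208], [-0.002, 0.865, -0.502]]
contact_force: [-0.0, -0.8, -0.2]
width: 0.0401
```

```bash
python3 -c "
from h import *
st()
from cell import env
a=env.snapshot('scene')['img'][:,:,::-1];b=env.snapshot('side')['img'][:,:,::-1];cv2.imwrite('pics/s9.png',a);cv2.imwrite('pics/d9.png',b)
k=lambda i:cv2.resize(i,None,fx=2,fy=2,interpolation=cv2.INTER_CUBIC)
cv2.imwrite('pics/p3.png',np.hstack([cv2.convertScaleAbs(k(a[30:284,70:270]),alpha=1.3),k(b[130:384,70:270])]))"
```

```text
t 19.55 q [-1.268  -0.2691 -0.68    0.4302  0.8323  0.8773] w 0.04010636388740362 F [-0.0371 -0.7786 -0.1705] M [ 0.2019  0.7271 -0.0304]
tcp [ 0.4417 -0.3201  0.3188] rack [-398.2841 -404.4342  318.7853] hold rack [-408.8738 -392.2067  328.1682]
[[ 0.239   0.4877  0.8397]
 [ 0.971  -0.118  -0.2079]
 [-0.0023  0.865  -0.5018]]
```

View pics/p3.png

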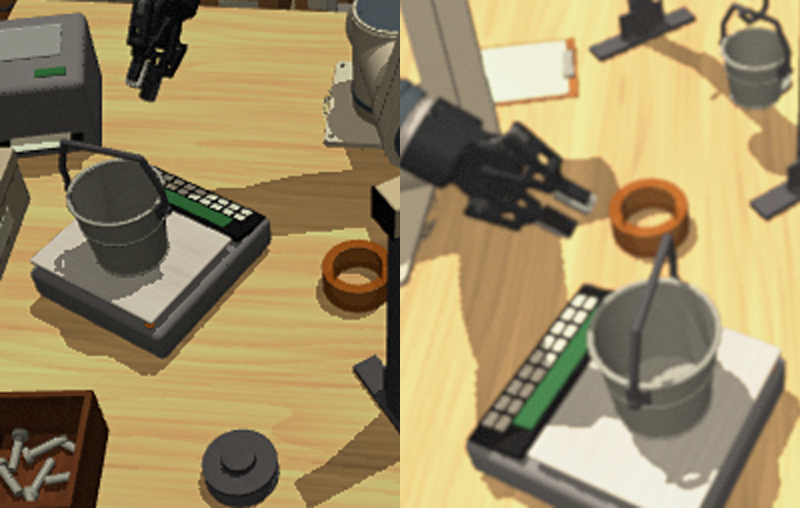

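Released: the pail stands on the pan and the bail is still near upright and free. I'll raise the arm away, wait, and compare with the first pictures.

Request:
{"api": "jog_arm", "payload": {"targets": [[[0,20,-25,0,0,0,40],[0,20,-25,0,0,0,40],[0,0,0,0,0,0,40],[0,0,0,0,0,0,40],[0,0,0,0,0,0,40],[0,0,0,0,0,0,40],[0,0,0,0,0,0,40],[0,0,0,0,0,0,40],[0,0,0,0,0,0,40],[0,0,0,0,0,0,40]]]}}

```text
time_s: 20.9
tcp_pos: [0.4201, -0.3141, 0.3771]
ee_rot: [[0.237, 0.489, 0.84], [0.971, -0.119, -0.205], [-0.0, 0.864, -0.503]]
contact_force: [-1.1, -0.2, -0.0]
width: 0.0401
```

```bash
python3 -c "
from h import *
st()
from cell import env
I={n:env.snapshot(n)['img'][:,:,::-1] for n in('scene','side')}
k=lambda i:cv2.resize(i,None,fx=3,fy=3,interpolation=cv2.INTER_CUBIC)
a,b=I['scene'],I['side']
cv2.imwrite('pics/p4.png',np.hstack([cv2.convertScaleAbs(k(a[70:260,70:200]),alpha=1.3),k(b[194:384,100:230])]))
old=cv2.imread('pics/scene0.png')
for n,(c,r,w,h) in dict(small=(290,160,50,52),tape=(226,145,46,46),pulley=(165,240,50,48),flange=(335,205,44,36)).items():
    # shift of the patch against the first picture
    res=cv2.matchTemplate(np.ascontiguousarray(a[r-12:r+h+12,c-12:c+w+12]),old[r:r+h,c:c+w],cv2.TM_CCOEFF_NORMED);_,m,_,l=cv2.minMaxLoc(res);print(n,round(m,3),l[0]-12,l[1]-12,'px')
print('pail motion vs 2s ago',np.abs(a[100:190,80:170].astype(int)-cv2.imread('pics/s9.png')[100:190,80:170]).mean())
"
```

```text
t 20.9 q [-1.3372 -0.3212 -0.5463  0.6812  0.8777  0.794 ] w 0.0400943125674755 F [-1.1475 -0.1948 -0.0284] M [0.1853 0.7402 0.0198]
tcp [ 0.4201 -0.3141  0.3771] rack [-412.5304 -387.1319  377.1095] hold rack [-423.1484 -374.9468  386.5154]
[[ 0.2372  0.4887  0.8396]
 [ 0.9715 -0.1191 -0.2052]
 [-0.0003  0.8643 -0.503 ]]
small 0.92 0 0 px
tape 0.969 0 0 px
pulley 0.999 0 0 px
flange 0.956 0 0 px
pail motion vs 2s ago 1.0318930041152263
```

View pics/p4.png

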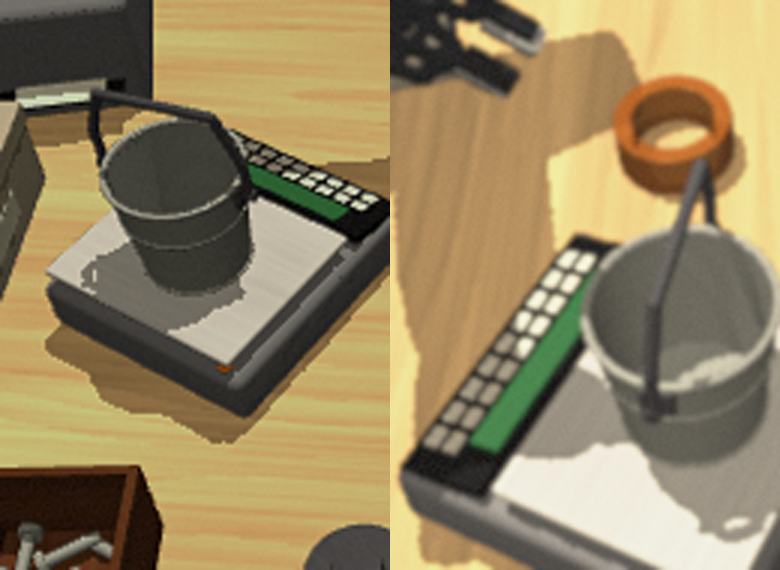

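```bash
python3 -c "
from h import *
r,e=tri([cray('scene',128,126.7),cray('side',196.7,296.7)]);print('rim',r,e,cast('scene',128,126.7,.215),cast('side',196.7,296.7,.215),'off mm',(r[:2]-[.471,-.358])*1e3)
from cell import env
print(env.sense()['qd']);print(env.close_job())"
```

```text
rim [ 0.4719 -0.3543  0.2084] [np.float64(0.13858918478679347), np.float64(0.13858918478669838)] [ 0.4787 -0.3513  0.215 ] [ 0.4726 -0.359   0.215 ] off mm [0.9413 3.6839]
[ 0.0007 -0.0002 -0.001   0.0017 -0.0012 -0.0002]
the job is handed in; nothing more can be done
None
```

I took the larger pail off the left hook by its bail, set it down on the scale pan and let go. I then backed the arm clear and handed the job in at about 21 s of the 48 s.

**Last checks:**
- **Position:** the rim centre measures about 4 mm from the pan centre (limit 42 mm).
- **Upright:** the rim triangulates at 0.208 m high, against the 0.215 m expected. By eye the pail looks upright in both views. I measured its tilt only while it hung, at about 0.02 rad.
- **Set-down:** the strongest contact force I read was about 14 N at the wrist, and most of that was eased off before I opened the fingers.
- **Other objects:** the smaller pail, tape roll, pulley and flange show 0 px shift from the first picture.
- **Robot:** it touches nothing.

**What failed or disagreed:**
- **Missed first grasp:** the fingers closed on nothing. The wrist pictures showed the real fingertips about 36 mm behind the stated tool point. I moved 33 mm deeper, and the second grasp held.
- **Bail still up:** the bail has stayed nearly upright instead of dropping aside, and it may still fall over later.
- **Picture budget:** I viewed 12 pictures, two past the budget of 10.

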